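# Close up the jar rack with its sliding stop

## Task

Three jars stand in the wooden rack. With the fingertips, push the rack's sliding stop along its rail towards the jars until it has clicked into the last notch before the nearest jar, so that the row is closed up, and leave it seated there. Push gently, do not pull up its roller pin, and do not shift the jars or the other things on the worktop.

Things in the scene. Friction and masses are not known exactly. Their poses are not given: they have to be found in the camera images.
- rack: Wooden jar rack fixed to the worktop, 124 (x) x 396 (y) x 143 mm. Origin: centre of its underside; y runs along it towards the jars' end, -x is its open side facing the robot. Jars stand on its 14 mm base board; end panels 63 mm high, a 6 mm rod along the open side at height 46. At the back, x = +44 mm, a 10 mm steel rail, top at z = 140 mm, has six V notches 14 mm wide, 6 mm deep, 30 mm apart.
- stop (a joint): Position of the stop along the rack, m: 0 at the end away from the jars, growing towards them, to 0.180. Seated in a notch at 0.020, 0.050, 0.080, 0.110, 0.140, 0.170. Friction about 0.6 N; to climb out of a notch takes about 4 to 6 N, falling off quickly on the level between notches. Let go within about 4 mm of a notch, the spring draws it in and centres it.
- stop_face (a point): Point on the stop's face towards the jars. The stop is an upright wooden paddle, 8 mm thick (rack y), 74 mm wide (rack x -48 to +26 mm), 20 to 172 mm above the worktop, on a dark steel carriage (34 mm along y) that runs on the rail. The point: rack x = -12 mm, 150 mm above the worktop, rack y = -0.150 m plus joint stop; axes parallel to the rack's.
- push_point (a point): Point on the paddle's face away from the jars, rack x = -18 mm, 150 mm above the worktop, 8 mm behind stop_face: push here along the rack's +y. Jar tops are at most 119 mm above the worktop; the carriage begins at rack x = +27 mm and its pin knob (x = +36 to +52 mm) reaches 192 mm.
- detent (a joint): Height of the spring-loaded roller pin in the carriage, m: 0 when its roller has dropped into a notch, 0.0043 when the roller rides on the level between notches; it presses down with about 4 N. Lifted by hand it would read more than 0.008.
- spice_a: Spice jar with a dark cap, upright cylinder 41 mm in diameter, 105 mm high, standing loose in the rack. Origin: centre of its underside. The three jars stand in any order.
- spice_b: A second spice jar with a dark cap, same shape and size: 41 mm in diameter, 105 mm high, loose in the rack. Origin: centre of its underside.
- salt_shaker: Salt shaker, 44 mm in diameter, 90 mm high, loose in the rack. Origin: centre of its underside.
- pepper_mill: Wooden pepper mill, 58 mm in diameter, 130 mm high, loose on the worktop right of the rack; origin: centre of its underside. Bystander.
- sugar_jar: Glass jar with a lid, 64 mm in diameter, 110 mm high, loose on the worktop behind the rack; origin: centre of its underside. Bystander.
- mug: Two-tone mug, 82 x 114 mm with its handle, 97 mm high, loose on the worktop right of the rack; origin: centre of its underside. Bystander.
- candle: Tea light, 38 mm in diameter, 16 mm high, loose on the worktop in front of the rack; origin: centre of its underside. Bystander.
- clothes_peg: Wooden clothes peg, 15 x 72 x 12 mm, lying loose on the worktop in front of the rack; origin: centre of its underside. Bystander.

How it is judged:
On the way:
1. the fingers push the stop (contact force between the fingers and stop above 0.5 N), for 0.05 s.
At the end, for the whole second after the job is handed in: The stop stands still with its roller seated in a notch (pin height under 1 mm), with no more than 33 mm (one notch pitch of 30 mm and 3 mm to spare) between its face and the nearest jar; each jar is upright and within 5 mm of where it stood (value of joint detent below 0.001 m and velocity of joint stop between -0.005 and 0.005 m/s and (y of any of spice_a, spice_b in the frame of stop_face below 0.0535 m or y of salt_shaker in the frame of stop_face below 0.055 m) and distance of each of spice_a, spice_b, salt_shaker from where it was at the start of the episode below 0.005 m and angle between each of spice_a, spice_b, salt_shaker's own z axis and vertical below 0.15 rad); the robot touches nothing.
It fails at once if a jar was pushed, lifted or knocked (moved more than 5 mm) (distance of any of spice_a, spice_b, salt_shaker from where it was at the start of the episode above 0.005 m).
It fails at once if the roller pin was pulled up instead of letting it click over the notches (value of joint detent above 0.008 m).
It fails at once if the stop was pinched or forced (more than 50 N from the fingers) (contact force between the fingers and stop above 50 N).
It fails at once if another thing on the worktop was moved more than 20 mm (distance of any of pepper_mill, sugar_jar, mug, candle, clothes_peg from where it was at the start of the episode above 0.02 m).
It also fails if it takes over 42 s, if anything falls off the work surface, if the arm or the gripper's body presses on something with over 40 N, if the wrist force passes 120 N, or if a joint passes its speed limit or range.

## Robot

A 7-joint arm with a two-finger parallel gripper is mounted at the origin on a cart in front of the work surface, level with it; the furniture and walls round the work are solid. World frame = base frame: x ahead of the robot, y to its left, z up, the work surface at z = 0. Lengths are in m, angles in rad, forces in N, time in s.
With the tool pointing down it reaches from about 0.4 to 0.85 m from the base axis. Payload 4.4 kg.
Tool frame: the origin (TCP) lies between the finger pads; the fingertips stand 17 mm ahead of it and the grasp point (between the pads) lies 2 mm behind it; z points along the fingers, y is the line along which they close (so a half turn about z gives the same grasp; the last joint's range is limited). The gripper opens to 94 mm and grips with 3 to 60 N. Pads are 16 mm wide; open, the fingers measure 119 mm over their backs; the gripper's body (75 mm by 177 mm) begins 78 mm behind the grasp point.
Start: joints at [1.058, 0.628, 0.038, 1.517, -0.027, 0.996, -0.02], TCP at [0.281, -0.586, 0.222] pointing down, gripper open.
Joint ranges: [-3.06, 3.06], [-0.37, 2.12], [-1.25, 1.32], [0.18, 2.47], [-1.1, 4.24], [0.23, 1.98], [-2.94, 2.94]. Speed limits (rad/s): [2.57, 2.57, 3.14, 3.14, 3.14, 3.14, 3.14].

## Interface

Orientations are given as a unit quaternion [x, y, z, w].
In Python, from station import robot gives the robot as it stands.
- The arm moves only by the shell command python3 -m crank 'ROWS' [FORCE]. ROWS is JSON, a list that holds one entry, the list of rows, each a list of 5 numbers: the closure in counts, from 0 (fully open) to 255 (shut), then the shift along the tool's x, y, z in units of 30 mm (1.0 is 30 mm), then the turn about the tool's z in units of 6 degrees (1.0 is 6 degrees). A call has 1 to 5 rows; each row is the pose to reach, as a shift and turn from the pose commanded when the call began, along the tool's axes at that moment; what a row does not reach only later rows make up. A row lasts 1/12 s, in which the tool goes at most 41.7 mm and 7.16 degrees, less where a joint would pass 70% of its speed; a pose out of reach is approached as far as the arm can. A call with a gripper value outside its range is refused whole. The fingers move at their own pace and stop on an object; FORCE is the grip in N (left out, the last holds). Time passes only in rows, so rows that repeat a pose let the fingers close. It gives the time, the measured TCP pose, the force, the opening and the grip force at its end, in the units of the state.
- robot.sense(): the state, without advancing time (a new reading comes with each control period).
- robot.snapshot(name): name is "scene" or "top" or "wrist"; returns (picture, depth): 400x640x3 uint8, red, green, blue; 400x640 float32, m along the optical axis (not along the pixel's ray), 0 where there is no reading.
- robot.get_calibration(name): a dict with "vfov" (degrees; the focal length in pixels is half the picture's height over the tangent of half this angle, whatever the lens; pixels are square), "cx", "cy" (the principal point, pixels), "k1" (the pictures are not rectified: a ray, as slopes to the right and down, at radius r is drawn at 1 + k1 r^2 times it, then the intrinsics apply), "origin" and "rotation" of the camera in the world. Camera axes: x right, y down, z forward; pixel columns grow to the right and rows downward; lengths in m; the calibration is good to about 2 mm. A picture is of the moment at which its call begins: read the wrist's pose just before it. get_calibration takes no time and is no camera call; for the wrist camera it gives the pose at the moment of the call.
- robot.finish_job(): hands the job in; it is judged then, once.
Trained networks look in the newest picture that a camera, given by its name, has taken for a name from the list of things; names that differ only in an ending like _2 or _b are one class to them, and where a whole thing is asked for, a point or a joint stands for the part that bears it (a point fixed in the world has none). Each returns a list of dicts, best first, with "p" (0 to 1); they miss things now and then, are a little off and sometimes report something else, mostly with a low value. They report only what shows in the picture. A call takes as long as a camera call.
- robot.find_in(camera, name): "bbox" ([centre column, centre row, width, height] in pixels, round what is visible of it).
- robot.silhouettes(camera, name): "mask" (400x640 bool, what is visible of it) and "bbox" ([centre column, centre row, width, height] in pixels, round what is visible of it).
The state is a dict: "t": time; "joints": joint angles; "joint_velocities": joint speeds; "joint_torque": joint torques, N m; "position": TCP position; "orientation": TCP orientation; "contact_force": force on the tool from outside, world axes, zero at the start; "moment": the same for the moment, N m; "finger_gap": finger opening in m; "grip_force": force on a finger pad.
Only numpy, scipy, OpenCV 4.12 (cv2) and the standard library are available. Lean on these libraries where they do the work, as an engineer would, in place of code of your own. Each camera call takes 0.05 s, during which the arm holds its last target. There are 200 camera calls.

## Working session

There is one attempt and no reset: what is moved stays moved. The work goes in short steps, Python scripts to look and compute and a shell command to move; the robot and the scene stay as the last step left them, time stands still between calls to the robot, and variables do not carry over. Pictures are saved under pics/ and viewed, at most 10 in all, crops included, and the job is handed in when it is done.

```bash
mkdir -p pics; cat > h.py <<'E'
import numpy as np,cv2
from station import robot
def cloud(cam):
    c=robot.get_calibration(cam); im,d=robot.snapshot(cam)
    f=200/np.tan(np.radians(c['vfov'])/2)
    K=np.array([[f,0,c['cx']],[0,f,c['cy']],[0,0,1]])
    u,v=np.meshgrid(np.arange(640.),np.arange(400.))
    p=cv2.undistortPoints(np.stack([u,v],-1).reshape(-1,1,2),K,np.array([c['k1'],0,0,0,0.])).reshape(400,640,2)
    P=np.dstack([p*d[...,None],d])@np.array(c['rotation']).T+np.array(c['origin'])
    P[d==0]=np.nan
    return im,P
E
python3 - <<'E'
from h import *
s=robot.sense();print(s['t'],s['position'],s['orientation'])
for c in('scene','top'):
    im,P=cloud(c);cv2.imwrite(f'pics/{c}.png',im[...,::-1]);np.save(c,P)
    print(c,robot.get_calibration(c)['origin'])
    for n in('rack','stop','spice_a','salt_shaker','pepper_mill','sugar_jar','mug','candle','clothes_peg'):
        for r in robot.silhouettes(c,n)[:3]:
            Q=P[r['mask']];Q=Q[~np.isnan(Q[:,0])]
            if len(Q):print(n,round(r['p'],2),np.round(r['bbox']),np.round(np.percentile(Q,[3,50,97],axis=0),3).tolist())
            if n in('rack','stop'):np.save(f'{c}_{n}',r['mask']) 
E
```

```text
0.0 [ 0.28061091 -0.58562422  0.22158548] [ 9.75142617e-01  2.21576293e-01 -2.29563171e-04 -8.77057239e-04]Traceback (most recent call last):
  File "<stdin>", line 4, in <module>
  File "h.py", line 9, in cloud
    P=np.dstack([p*d[...,None],d])@np.array(c['rotation']).T+np.array(c['origin'])
      ~~~~~~~~~~~~~~~~~~~~~~~~~~~~^~~~~~~~~~~~~~~~~~~~~~~~~~
ValueError: matmul: Input operand 1 has a mismatch in its core dimension 0, with gufunc signature (n?,k),(k,m?)->(n?,m?) (size 4 is different from 3)
```

```bash
sed -i "s/np.array(c\['rotation'\]).T/Rotation.from_quat(c['rotation']).as_matrix().T/; 1a from scipy.spatial.transform import Rotation" h.py
python3 - <<'E'
from h import *
for c in('scene','top'):
    im,P=cloud(c);cv2.imwrite(f'pics/{c}.png',im[...,::-1]);np.save(c,P)
    print(c,robot.get_calibration(c)['origin'])
    for n in('rack','stop','spice_a','salt_shaker','pepper_mill','sugar_jar','mug','candle','clothes_peg'):
        for i,r in enumerate(robot.silhouettes(c,n)[:3]):
            Q=P[r['mask']];Q=Q[~np.isnan(Q[:,0])]
            if len(Q):print(n,round(r['p'],2),np.round(r['bbox']),np.round(np.percentile(Q,[3,50,97],axis=0),3).tolist())
            if n in('rack','stop') and i==0:np.save(f'{c}_{n}',r['mask']) 
E
```

```text
scene [-0.11514995  0.38451577  1.09351483]
rack 0.94 [302. 245. 133.  93.] [[0.418, -0.12, 0.008], [0.492, 0.05, 0.019], [0.557, 0.259, 0.169]]
stop 0.69 [339. 222.  22.  55.] [[0.426, -0.087, 0.024], [0.483, -0.059, 0.133], [0.531, -0.052, 0.185]]
spice_a 0.83 [258. 266.  17.  28.] [[0.479, 0.198, 0.015], [0.488, 0.231, 0.092], [0.543, 0.249, 0.122]]
spice_a 0.54 [274. 262.  17.  27.] [[0.476, 0.165, 0.019], [0.483, 0.186, 0.092], [0.512, 0.202, 0.122]]
salt_shaker 0.52 [320. 247.  17.  26.] [[0.456, 0.016, 0.023], [0.465, 0.035, 0.067], [0.484, 0.048, 0.104]]
pepper_mill 0.94 [452. 192.  23.  33.] [[0.39, -0.521, 0.004], [0.406, -0.492, 0.063], [0.433, -0.481, 0.119]]
pepper_mill 0.16 [305. 245. 133.  95.] [[0.417, -0.12, 0.002], [0.493, 0.054, 0.018], [0.56, 0.26, 0.169]]
sugar_jar 0.84 [296. 191.  16.  31.] [[0.688, -0.047, 0.008], [0.701, -0.016, 0.084], [0.741, 0.006, 0.112]]
mug 0.8 [408. 227.  26.  41.] [[0.338, -0.305, 0.006], [0.38, -0.266, 0.064], [0.416, -0.223, 0.097]]
mug 0.71 [301. 248. 135.  98.] [[0.417, -0.12, 0.008], [0.493, 0.051, 0.018], [0.557, 0.26, 0.169]]
ca
[... 508 characters left out ...]
.026], [0.488, -0.066, 0.138], [0.529, -0.054, 0.189]]
spice_a 0.76 [242. 199.  18.  22.] [[0.478, 0.162, 0.02], [0.49, 0.175, 0.096], [0.512, 0.195, 0.125]]
spice_a 0.63 [229. 193.  16.  22.] [[0.482, 0.201, 0.019], [0.492, 0.221, 0.102], [0.518, 0.246, 0.123]]
pepper_mill 0.61 [416. 284.   8.   3.] [[0.39, -0.528, 0.007], [0.394, -0.512, 0.028], [0.4, -0.496, 0.043]]
sugar_jar 0.91 [315. 164.  18.  28.] [[0.69, -0.055, 0.011], [0.704, -0.031, 0.093], [0.744, 0.001, 0.116]]
clothes_peg 0.73 [303. 215.  19.  40.] [[0.429, -0.085, 0.028], [0.488, -0.066, 0.144], [0.53, -0.053, 0.189]]
clothes_peg 0.53 [275. 242.  15.   8.] [[0.385, -0.014, -0.004], [0.396, 0.016, 0.01], [0.413, 0.044, 0.018]]
```

View pics/scene.png

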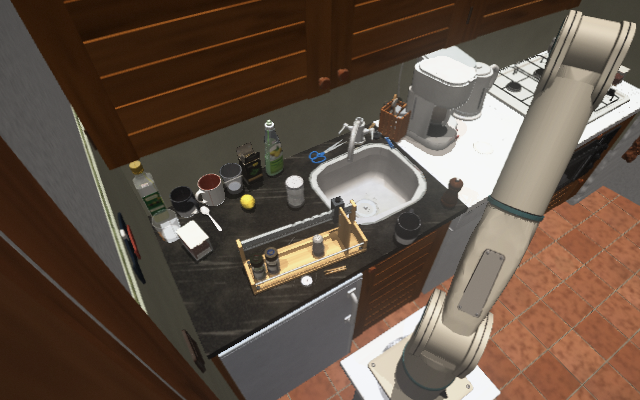

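View pics/top.png

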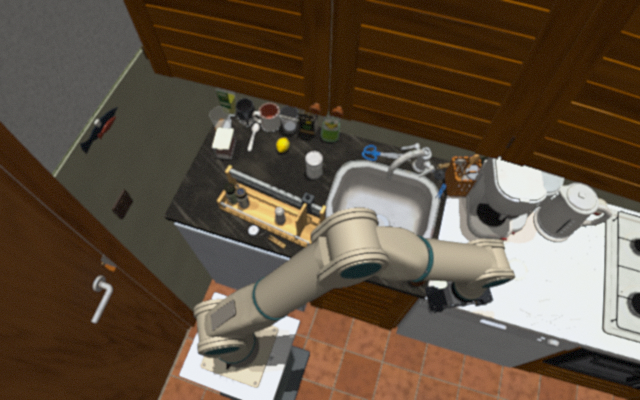

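```bash
cat > fit.py <<'E'
from h import *
for c in('scene','top'):
    P=np.load(c+'.npy');m=np.load(c+'_rack.npy')|np.load(c+'_stop.npy')
    m=cv2.dilate(m.astype(np.uint8),np.ones((5,5)))>0
    Q=P[m&~np.isnan(P[...,0])]
    b=Q[(Q[:,2]>.003)&(Q[:,2]<.075)&(Q[:,0]>.40)&(Q[:,0]<.6)]
    print(c,'rect',cv2.minAreaRect(b[:,:2].astype(np.float32)*1000))
    r=Q[(Q[:,2]>.13)&(Q[:,2]<.146)&(Q[:,0]>.49)]; r=r[(r[:,1]>0)|(r[:,1]<-.1)]
    f=cv2.fitLine(r[:,:2].astype(np.float32),cv2.DIST_HUBER,0,.01,.01).ravel()
    print('rail',len(r),f,np.degrees(np.arctan2(-f[0],f[1])),np.percentile(r[:,1],[1,99]))
    s=P[np.load(c+'_stop.npy')];s=s[(s[:,2]>.1)&(s[:,2]<.165)&(s[:,0]<.51)]
    f=cv2.fitLine(s[:,:2].astype(np.float32),cv2.DIST_HUBER,0,.01,.01).ravel()
    print('paddle',len(s),f,np.percentile(s,[2,50,98],axis=0).round(3).tolist())
    q=Q[(Q[:,2]>.05)&(Q[:,2]<.125)&(Q[:,0]<.51)&(Q[:,1]>-.03)]
    for n,y0,y1 in(('salt',0,.07),('sp1',.14,.2),('sp2',.2,.25)):
        a=q[(q[:,1]>y0)&(q[:,1]<y1)]
        if len(a):print(n,len(a),np.percentile(a,[3,50,97],axis=0).round(3).tolist())
E
python3 fit.py
```

```text
scene rect ((509.6876525878906, 50.1165771484375), (437.3433837890625, 188.43910217285156), 84.64456176757812)
rail 473 [0.13241585 0.99119425 0.5464351  0.16950664] -7.609217 [-0.13045779  0.25882954]
paddle 238 [ 0.99588525 -0.09062311  0.463763   -0.05831185] [[0.426, -0.084, 0.102], [0.474, -0.058, 0.135], [0.508, -0.051, 0.163]]
salt 74 [[0.429, 0.011, 0.051], [0.473, 0.03, 0.078], [0.488, 0.049, 0.102]]
sp1 46 [[0.449, 0.163, 0.05], [0.482, 0.17, 0.09], [0.501, 0.199, 0.12]]
sp2 47 [[0.488, 0.202, 0.06], [0.496, 0.247, 0.112], [0.507, 0.25, 0.12]]
top rect ((506.8065185546875, 85.18450927734375), (437.24847412109375, 193.79562377929688), 88.20401763916016)
rail 323 [0.14167872 0.9899127  0.5395155  0.09491538] -8.144999 [-0.13259583  0.25517492]
paddle 148 [ 0.98391503 -0.17863718  0.4774992  -0.06787285] [[0.428, -0.085, 0.102], [0.479, -0.066, 0.133], [0.507, -0.054, 0.164]]
salt 91 [[0.433, 0.006, 0.051], [0.476, 0.028, 0.087], [0.49, 0.053, 0.109]]
sp1 60 [[0.451, 0.161, 0.05], [0.496, 0.166, 0.078], [0.509, 0.194, 0.122]]
sp2 43 [[0.457, 0.202, 0.052], [0.485, 0.228, 0.085], [0.508, 0.24, 0.12]]
```

The pictures show the rack at about (302,245) in the scene view. The paddle is near (345,230), and the nearest jar is the salt shaker at (319,243). The rack's yaw is about -7.9°. The stop reads about 0.020 and the goal looks like notch 0.080, so I'm moving in behind the paddle.

```bash
python3 -m crank '[[[255,0.9,-0.9,0,1.1],[255,1.8,-1.8,0,2.2],[255,2.7,-2.7,0,3.3],[255,3.6,-3.6,0,4.4],[255,4.5,-4.5,0,5.6]]]' 10; python3 - <<'E'
from h import *
s=robot.sense();p=s['position'];R=Rotation.from_quat(s['orientation']).as_matrix()
print(R.round(3),R.T@(np.array([.445,-.116,.222])-p)/.03)
E
```

```text
t: 1.47
position: [0.3446, -0.4045, 0.2226]
orientation: [0.997, -0.073, 0.0, -0.0]
contact_force: [0.8, 0.7, 0.1]
finger_gap: 0.0642
grip_force: 0.0
[[ 0.989 -0.145  0.001]
 [-0.145 -0.989 -0.   ]
 [ 0.001 -0.    -1.   ]] [ 1.91794179 -9.99972375  0.02090372]
```

```bash
python3 -m crank '[[[255,0.2,-1.1,0,0],[255,0.4,-2.3,0,0],[255,0.7,-3.5,0,0],[255,1,-4.7,0,0],[255,1.2,-5.9,0,0]]]'; python3 -m crank '[[[255,0.1,-1.0,0,0],[255,0.3,-2,0,0],[255,0.5,-2.8,0,0],[255,0.5,-2.8,0,0],[255,0.5,-2.8,0,0]]]'; python3 - <<'E'
from h import *
s=robot.sense();p=s['position'];R=Rotation.from_quat(s['orientation']).as_matrix()
print(s['t'],p,s['finger_gap'],R.T@(np.array([.445,-.116,.222])-p)/.03)
im,P=cloud('wrist');cv2.imwrite('pics/w1.png',im[...,::-1]);np.save('wrist',P)
for n in('rack','stop','salt_shaker','spice_a'):
    for i,r in enumerate(robot.silhouettes('wrist',n)[:2]):
        Q=P[r['mask']];Q=Q[~np.isnan(Q[:,0])]
        if len(Q):print(n,round(r['p'],2),np.round(r['bbox']),np.round(np.percentile(Q,[2,50,98],axis=0),3).tolist())
        if i==0:np.save(f'wrist_{n}',r['mask'])
E
```

```text
t: 1.88
position: [0.4055, -0.2342, 0.2228]
orientation: [0.998, -0.069, 0.001, 0.0]
contact_force: [1.4, -0.6, 0.0]
finger_gap: 0.0306
grip_force: 0.0
t: 2.3
position: [0.4316, -0.1535, 0.2227]
orientation: [0.998, -0.068, 0.0, -0.0]
contact_force: [-0.1, -0.0, 0.4]
finger_gap: 0.0011
grip_force: 0.0
2.3 [ 0.43159274 -0.15347413  0.22265804] 0.0010805307937441517 [ 0.27420006 -1.2980261   0.02226312]
rack 0.95 [141. 171. 282. 171.] [[0.419, -0.13, 0.013], [0.492, -0.063, 0.049], [0.552, 0.164, 0.19]]
rack 0.69 [439. 226. 115. 110.] [[0.342, -0.31, 0.008], [0.375, -0.275, 0.064], [0.422, -0.223, 0.098]]
stop 0.87 [171. 171. 116. 173.] [[0.431, -0.087, 0.035], [0.491, -0.067, 0.16], [0.531, -0.055, 0.192]]
salt_shaker 0.68 [112. 168.  81.  51.] [[0.461, 0.008, 0.026], [0.48, 0.016, 0.081], [0.496, 0.037, 0.104]]
spice_a 0.68 [172. 171. 113. 176.] [[0.43, -0.087, 0.033], [0.49, -0.067, 0.16], [0.531, -0.054, 0.192]]
spice_a 0.58 [  2. 164.   3.  23.] [[0.481, 0.162, 0.016], [0.492, 0.164, 0.019], [0.504, 0.171, 0.024]]
```

View pics/w1.png

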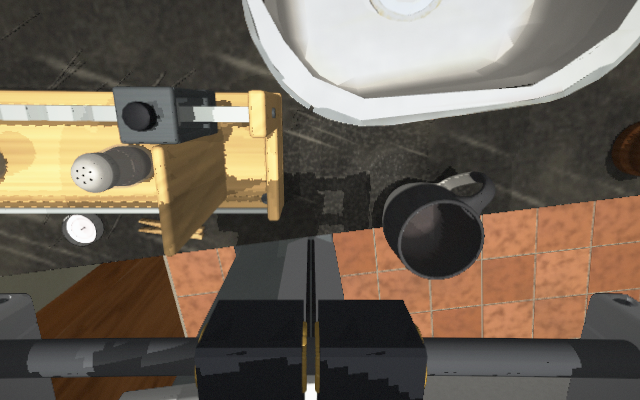

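The wrist view shows the paddle's top edge at about columns 155-180 and the knob at (139,116). The salt shaker is at (95,172) on the jar side, and the fingers are clear of everything. Next I'll measure the paddle and salt shaker in the rack frame.

```bash
python3 - <<'E'
from h import *
from scipy.optimize import least_squares
P=np.load('wrist.npy');P0=P
y=np.array([.137,.9906,0]);x=np.array([.9906,-.137,0])
M=np.stack([x,y,[0,0,1]]);O=np.array([.489,.070,0]);P=(P-O)@M.T
s=P[np.load('wrist_stop.npy')];s=s[~np.isnan(s[:,0])]
t=s[(s[:,2]>.168)&(s[:,2]<.176)&(s[:,0]<.02)]
print('top',len(t),np.percentile(t,[5,50,95],axis=0).round(4).tolist())
f=s[(s[:,2]>.08)&(s[:,2]<.16)&(s[:,0]<.022)]
print('back face',len(f),np.median(f[:,1]),np.polyfit(f[:,0],f[:,1],1),np.percentile(f,[2,98],axis=0).round(3).tolist())
k=s[s[:,2]>.188];print('knob',np.median(k,0))
a=P[np.load('wrist_salt_shaker.npy')];a=a[~np.isnan(a[:,0])]
b=a[(a[:,2]>.03)&(a[:,2]<.07)]
r=least_squares(lambda c:np.hypot(b[:,0]-c[0],b[:,1]-c[1])-.022,[-.01,-.03],loss='soft_l1',f_scale=.002);print('salt',len(b),r.x,np.median(np.abs(r.fun)),b[:,1].min())
tp=a[a[:,2]>.098];print('salt top',len(tp),np.median(tp,0),np.percentile(tp,[3,97],axis=0).round(4).tolist())
# rack base: far end panel outer
R=P[np.load('wrist_rack.npy')];e=R[(R[:,2]>.055)&(R[:,2]<.068)&(R[:,1]<-.17)];print('panel',len(e),np.percentile(e,[2,50,98],axis=0).round(4).tolist())
E
```

```text
top 1238 [[-0.0397, -0.1373, 0.1691], [-0.0097, -0.1348, 0.1719], [0.0171, -0.1308, 0.1732]]
back face 2980 -0.1375718222213918 [ 0.00361828 -0.1374693 ] [[-0.041, -0.138, 0.082], [0.021, -0.137, 0.159]]
knob [ 0.04717476 -0.13446853  0.19158455]
salt 1034 [-0.00652999 -0.04057004] 0.0011161191465281252 -0.06472006017494679
salt top 880 [-0.00262907 -0.045127    0.10204171] [[-0.0149, -0.055, 0.0984], [0.0086, -0.0326, 0.1044]]
panel 1181 [[-0.0527, -0.1976, 0.0569], [-0.0085, -0.1925, 0.0631], [0.0509, -0.1859, 0.065]]
```

```bash
python3 -m crank '[[[255,0.3,0,0.8,0],[255,0.3,0,1.6,0],[255,0.3,0,2.2,0],[255,0.3,-0.8,2.2,0],[255,0.3,-1.4,2.2,0]]]'; python3 -m crank '[[[255,0,-0.4,0,0],[255,0,-0.7,0,0],[255,0,-0.7,0,0],[255,0,-0.7,0,0]]]'; cat > st.py <<'E'
from h import *
s=robot.sense();p=s['position']
M=np.array([[.9906,-.137,0],[.137,.9906,0],[0,0,1]])
print('t',s['t'],'tcp in rack',(M@(p-np.array([.489,.07,0]))).round(4),'F rack',(M@s['contact_force']).round(2))
E
python3 st.py
```

```text
t: 2.97
position: [0.4446, -0.1151, 0.1553]
orientation: [0.997, -0.072, -0.001, 0.0]
contact_force: [0.6, 0.5, -0.1]
finger_gap: 0.0006
grip_force: 0.0
t: 3.3
position: [0.4486, -0.0942, 0.1566]
orientation: [0.998, -0.07, 0.0, 0.0]
contact_force: [0.8, -0.2, -0.1]
finger_gap: 0.0004
grip_force: 0.0
t 3.3 tcp in rack [-0.0175 -0.1682  0.1566] F rack [ 0.86 -0.13 -0.09]
```

```bash
python3 -m crank '[[[255,0,-0.1,0,0],[255,0,-0.2,0,0],[255,0,-0.3,0,0],[255,0,-0.4,0,0],[255,0,-0.45,0,0]]]'; python3 st.py; python3 -m crank '[[[255,0,-0.05,0,0],[255,0,-0.1,0,0],[255,0,-0.15,0,0],[255,0,-0.15,0,0],[255,0,-0.15,0,0]]]'; python3 st.py
```

```text
t: 3.72
position: [0.4506, -0.0799, 0.1565]
orientation: [0.998, -0.069, 0.0, -0.0]
contact_force: [-0.6, -0.0, 0.4]
finger_gap: 0.0003
grip_force: 0.0
t 3.7167 tcp in rack [-0.0175 -0.1537  0.1565] F rack [-0.56 -0.12  0.39]
t: 4.13
position: [0.451, -0.0765, 0.1565]
orientation: [0.998, -0.07, 0.0, 0.0]
contact_force: [-0.7, -3.4, 0.1]
finger_gap: 0.0004
grip_force: 1.9
t 4.1333 tcp in rack [-0.0175 -0.1503  0.1565] F rack [-0.26 -3.5   0.1 ]
```

```bash
python3 -m crank '[[[255,0,-0.07,0,0],[255,0,-0.14,0,0],[255,0,-0.21,0,0],[255,0,-0.28,0,0],[255,0,-0.35,0,0]]]'; python3 st.py;python3 -m crank '[[[255,0,-0.1,0,0],[255,0,-0.2,0,0],[255,0,-0.3,0,0],[255,0,-0.4,0,0],[255,0,-0.45,0,0]]]'; python3 st.py
```

```text
t: 4.55
position: [0.4526, -0.0649, 0.1565]
orientation: [0.998, -0.069, -0.0, -0.0]
contact_force: [0.4, -0.8, 0.1]
finger_gap: 0.0006
grip_force: 0.9
t 4.55 tcp in rack [-0.0176 -0.1387  0.1565] F rack [ 0.5  -0.7   0.11]
t: 4.97
position: [0.4546, -0.0507, 0.1565]
orientation: [0.998, -0.069, 0.0, -0.0]
contact_force: [1.0, -1.0, -0.2]
finger_gap: 0.0003
grip_force: 0.0
t 4.9667 tcp in rack [-0.0175 -0.1243  0.1565] F rack [ 1.1  -0.88 -0.16]
```

```bash
python3 -m crank '[[[255,0,-0.07,0,0],[255,0,-0.14,0,0],[255,0,-0.21,0,0],[255,0,-0.28,0,0],[255,0,-0.35,0,0]]]'; python3 st.py; python3 - <<'E'
from h import *
im,P=cloud('wrist');cv2.imwrite('pics/w2.png',im[...,::-1])
E
```

```text
t: 5.38
position: [0.4557, -0.043, 0.1565]
orientation: [0.998, -0.07, -0.0, 0.001]
contact_force: [-0.4, -5.1, 0.6]
finger_gap: 0.0001
grip_force: 2.7
t 5.3833 tcp in rack [-0.0175 -0.1165  0.1565] F rack [ 0.34 -5.14  0.64]
```

View pics/w2.png

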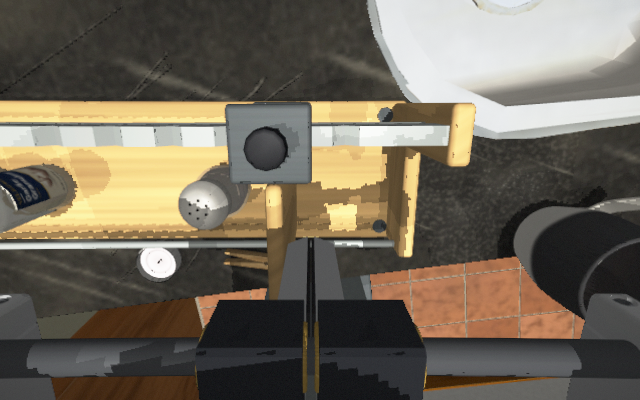

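The wrist view shows the paddle upright at columns 268-295, with the closed fingers behind it. The salt shaker top at (205,205) is still standing well clear. The stop is climbing out of notch 0.050.

```bash
python3 -m crank '[[[255,0,-0.07,0,0],[255,0,-0.14,0,0],[255,0,-0.21,0,0],[255,0,-0.28,0,0],[255,0,-0.35,0,0]]]'; python3 st.py; python3 - <<'E'
from h import *
im,P=cloud('wrist')
M=np.array([[.9906,-.137,0],[.137,.9906,0],[0,0,1]]);P=(P-np.array([.489,.07,0]))@M.T
def get(n):
    m=robot.silhouettes('wrist',n)[0];print(n,m['p']);a=P[m['mask']];return a[~np.isnan(a[:,0])]
a=get('salt_shaker');print(len(a))
for lo,hi in((.02,.04),(.04,.06),(.06,.08),(.08,.1),(.1,.106)):
    b=a[(a[:,2]>lo)&(a[:,2]<hi)]
    if len(b)>20:print(lo,len(b),np.percentile(b,[3,97],axis=0)[:,:2].round(4).tolist())
s=get('stop');t=s[(s[:,2]>.168)&(s[:,2]<.176)&(s[:,0]<.02)];print('top',np.percentile(t,[3,50,97],axis=0).round(4).tolist())
k=s[s[:,2]>.188];print('knob',np.median(k,0))
R=get('rack');e=R[(R[:,2]>.055)&(R[:,2]<.068)&(R[:,1]<-.17)];print('panel',len(e),np.percentile(e,[2,50,98],axis=0).round(4).tolist())
E
```

```text
t: 5.85
position: [0.4574, -0.0306, 0.1565]
orientation: [0.998, -0.069, 0.0, -0.0]
contact_force: [-0.0, -1.4, 0.0]
finger_gap: 0.0004
grip_force: 0.8
t 5.85 tcp in rack [-0.0175 -0.104   0.1565] F rack [ 0.15 -1.43  0.02]
salt_shaker 0.97
2601
0.04 208 [[-0.0204, -0.0642], [0.0142, -0.0298]]
0.06 353 [[-0.0165, -0.0613], [0.0131, -0.0327]]
0.08 931 [[-0.0173, -0.059], [0.0128, -0.0281]]
0.1 1087 [[-0.0139, -0.0535], [0.0075, -0.0321]]
stop 0.82
top [[-0.0247, -0.0903, 0.1695], [0.0001, -0.0865, 0.1721], [0.0189, -0.0829, 0.1733]]
knob [ 0.04752627 -0.08678183  0.19580427]
rack 0.85
panel 1963 [[-0.0527, -0.1961, 0.056], [-0.0068, -0.1889, 0.063], [0.0587, -0.185, 0.0649]]
```

```bash
python3 -m crank '[[[255,0,-0.07,0,0],[255,0,-0.14,0,0],[255,0,-0.2,0,0],[255,0,-0.26,0,0],[255,0,-0.31,0,0]]]'; python3 st.py; python3 -m crank '[[[255,0,0,0,0],[255,0,0,0,0]]]'; python3 st.py; cat > m.py <<'E'
from h import *
im,P=cloud('wrist');cv2.imwrite('pics/w3.png',im[...,::-1])
M=np.array([[.9906,-.137,0],[.137,.9906,0],[0,0,1]]);P=(P-np.array([.489,.07,0]))@M.T
def get(n):
    m=robot.silhouettes('wrist',n)[0];a=P[m['mask']];return a[~np.isnan(a[:,0])]
a=get('salt_shaker');b=a[a[:,2]>.1];print('salt top',np.percentile(b,[3,97],axis=0)[:,:2].round(4).tolist())
s=get('stop');t=s[(s[:,2]>.168)&(s[:,2]<.176)&(s[:,0]<.02)];print('top',np.percentile(t,[3,50,97],axis=0).round(4).tolist())
k=s[(s[:,2]>.186)&(s[:,0]>.03)];print('knob',np.median(k,0))
E
python3 m.py
```

```text
t: 6.47
position: [0.4587, -0.0214, 0.1565]
orientation: [0.998, -0.069, 0.0, -0.0]
contact_force: [-0.1, -0.3, -1.0]
finger_gap: 0.0004
grip_force: 0.0
t 6.4667 tcp in rack [-0.0175 -0.0947  0.1565] F rack [-0.05 -0.27 -0.95]
t: 6.63
position: [0.4587, -0.0216, 0.1565]
orientation: [0.998, -0.069, 0.0, -0.0]
contact_force: [0.3, -0.3, -0.8]
finger_gap: 0.0008
grip_force: 0.0
t 6.6333 tcp in rack [-0.0175 -0.0949  0.1565] F rack [ 0.38 -0.22 -0.78]
salt top [[-0.0138, -0.0537], [0.0083, -0.032]]
top [[-0.026, -0.0774, 0.1694], [-0.0025, -0.074, 0.172], [0.0188, -0.0699, 0.1733]]
knob [ 0.04743715 -0.07390294  0.19156418]
```

The knob has dropped back to its seated height of 0.1916 and moved +60.6 mm, so the stop has seated in notch 0.080. I'm backing off now.

```bash
python3 -m crank '[[[255,0,0.2,0,0],[255,0,0.6,0,0],[255,0,1.2,0,0],[255,0,2,0,0],[255,0,2,0,0]]]'; python3 -m crank '[[[255,0,0,-0.8,0],[255,0,0,-1.6,0],[255,0,0,-2.2,0],[255,0,0,-2.2,0],[255,0,0,-2.2,0]]]'; python3 st.py; python3 m.py
```

```text
t: 7.2
position: [0.4495, -0.0864, 0.1567]
orientation: [0.997, -0.073, 0.0, 0.001]
contact_force: [-0.2, -0.9, -0.2]
finger_gap: 0.0004
grip_force: 0.0
t: 7.62
position: [0.4508, -0.0814, 0.2231]
orientation: [0.998, -0.069, 0.001, -0.0]
contact_force: [-0.6, -0.3, -0.8]
finger_gap: 0.0004
grip_force: 0.0
t 7.6167 tcp in rack [-0.0171 -0.1552  0.2231] F rack [-0.58 -0.36 -0.76]
salt top [[-0.0136, -0.0427], [0.0077, -0.0312]]
top [[-0.0414, -0.0779, 0.1688], [-0.01, -0.0747, 0.1719], [0.0184, -0.0703, 0.1733]]
knob [ 0.04716599 -0.07474462  0.19151185]
```

View pics/w3.png

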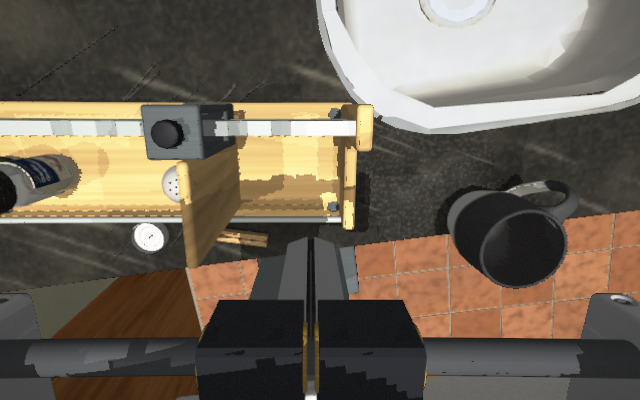

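The picture shows the stop seated, its paddle top at about column 185 and the salt shaker at (172,183) just beyond it, unmoved and upright. The fingers are clear, so I'm handing the job in.

```bash
python3 -c "
from station import robot
print(robot.finish_job())"
```

```text
the job is handed in; nothing more can be done
None
```

The stop is seated in the 0.080 notch, with its face about 5 mm from the salt shaker. The salt shaker did not measurably move, the fingers are clear and the job is handed in; no verdict was returned.

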